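# Load the last tin and wedge the row tight

## Task

Stand the loose lidded tin in the open place of the packing rack, beside the three tins there and the same way round, and let go of it. Then take the wooden wedge from its holder by its thin half, lay it flat in front of the gap left at the end of the row, thin end towards the gap, let go, and then drive it in from its thick end, firmly, until the whole row is squeezed tight between end wall and slanted stop. Leave the bananas, bowl and spatula alone, knock no tin over, and let go of everything at the end.

Things in the scene. Friction and masses are not known exactly. Their poses are not given: they have to be found in the camera images.
- rack: Fixed packing rack: white base plate, top 6 mm above the table, x -130 to +135, y -170 to +160 mm. Origin on the table; x points away from the robot. Tins stand side by side along y, lengthwise along x, fronts on the line x = 0, centres at x = 55 mm; a rail 40 mm high behind them (x = 120 mm, y -71 to 124 mm). In front of x = 0 the plate is a clear apron.
- rack_place (a point): The open (last) place of the row, on the plate: (55, -54, 6) mm in the rack's frame; axes as the rack. Packed tight, the four tins' centres are at y = 96, 46, -4 and -54 mm; at first the three stand up to 6 mm apart, so set the fourth down up to 18 mm short (-y) of this point, then slide it +y against the others (about 6 N).
- rack_end: The rack's fixed end wall, 50 mm high, at the +y end of the row; same origin and axes as the rack; inner face at y = +121 mm, parallel to x.
- rack_stop: The rack's fixed slanted stop, 50 mm high, at the -y end; origin and axes as the rack. Its inner face runs from (x 0, y -121) to (x 116, y -102) mm. The wedge gap between it and the last tin of the packed row is 42 mm wide at the front and narrows 1 in 6 towards the back, as the wedge does.
- rack_mouth (a point): Middle of the mouth of the wedge gap, on the base plate at the front line: (0, -100, 6) mm in the rack's frame; axes as the rack.
- tin1_center (a point): Lidded steel tin 110 (x) x 50 (y) x 65 mm high, 0.28 kg, with an upright black grip bar on the lid: 44 mm along x, 16 mm along y, 65 to 98 mm above the underside, centred. Point: centre, 49 mm above the underside; z up. First tin in the rack, next to the end wall.
- tin2_center (a point): Lidded steel tin 110 (x) x 50 (y) x 65 mm high, 0.28 kg, with an upright black grip bar on the lid: 44 mm along x, 16 mm along y, 65 to 98 mm above the underside, centred. Point: centre, 49 mm above the underside; z up. Second tin in the rack.
- tin3_center (a point): Lidded steel tin 110 (x) x 50 (y) x 65 mm high, 0.28 kg, with an upright black grip bar on the lid: 44 mm along x, 16 mm along y, 65 to 98 mm above the underside, centred. Point: centre, 49 mm above the underside; z up. Third tin in the rack, next to the open place.
- tin4_center (a point): Lidded steel tin 110 (x) x 50 (y) x 65 mm high, 0.28 kg, with an upright black grip bar on the lid: 44 mm along x, 16 mm along y, 65 to 98 mm above the underside, centred. Point: centre, 49 mm above the underside; z up. The loose tin, standing upright on the table to one side of the rack.
- holder: Fixed open-topped metal holder on the table, on the other side of the rack from the loose tin: three walls 50 mm high and 6 mm thick round the wedge's thick end, open to its own +x, no floor; inside 61 mm long (x) by 58 mm wide (y). Origin on the table in the middle of it; it reaches to x = +30 mm.
- wedge_center (a point): Plain wooden wedge 170 mm long (x), 45 mm high, 0.16 kg, lying with its thick end in the holder. Point: mid-length, mid-height; z up, x to the thin end. Butt block x -85 to -35, y -23 to 23 mm. From x -35 to 85 it tapers from 46 to 26 mm wide: the +y side stays straight at y = 23 (goes against the tins), the -y side slants from -23 to -3 mm (goes against the stop).
- wedge_tip (a point): Middle of the wedge's thin end face: (85, 10, 0) mm from wedge_center. When the row is tight it is about 95 mm behind the rack's front line and some 75 mm of wedge sticks out in front. A level push of 15 to 20 N along x on the middle of the butt's end face locks the row; the wedge may shift sideways as it seats and does not slip back.
- bananas: Bystander: a hand of three bananas about 170 x 130 mm, on the table beyond the work. Leave alone.
- bowl: Bystander: steel bowl 160 mm across, 70 mm high. Leave alone.
- spatula: Bystander: spatula 240 mm long, lying to the far left. Leave alone.
There are look-alikes about, which are no part of the job. Of the things shaped like the part that bears wedge_center, the wooden one is meant.

How it is judged:
By the outcome, as a careful person would: the job done as asked, in the order asked, and still so for the second after the job is handed in, with the robot touching nothing.
It also fails if it takes over 72 s, if anything falls off the work surface, if the arm or the gripper's body presses on something with over 40 N, if the wrist force passes 120 N, or if a joint passes its speed limit or range.

## Robot

A 6-joint arm with a two-finger parallel gripper is mounted at the origin on the work surface. World frame = base frame: x ahead of the robot, y to its left, z up, the work surface at z = 0. Lengths are in m, angles in rad, forces in N, time in s.
With the tool pointing down it reaches from about 0.35 to 0.775 m from the base axis. Payload 5.5 kg.
Tool frame: the origin (TCP) lies on the mounting face of the last link; the fingertips stand ahead of it and the grasp point (between the pads) lies 155 mm ahead of it (manip.tcp_to_tips is the z of the fingertips in the tool frame, in m); z points along the fingers, y is the line along which they close (so a half turn about z gives the same grasp; the last joint's range is limited). The gripper opens to 85 mm and grips with 20 to 120 N. Pads are 22 mm wide; open, the fingers measure 114 mm over their backs; the gripper's body (76 mm by 85 mm) begins 54 mm behind the grasp point. The pads swing forward as they close: fully open they stand 13 mm farther back than shut.
Start: joints at [1.142, 0.313, 0.046, 1.304, 0, 1.431], TCP at [0.164, 0.551, 0.405] pointing down, gripper open.
Joint ranges: [-2.76, 2.76], [-0.86, 1.69], [-1.03, 1.26], [-2.2, 2.34], [-1.47, 1.5], [-3.14, 3.14]. Speed limits (rad/s): [2.57, 2.57, 3.14, 3.14, 3.14, 3.14].

## Interface

Orientations are given as a rotation vector (axis times angle).
In Python, from bench import manip gives the robot as it stands.
- The arm moves only by the tool move_arm, never from a script. Its argument "commands" is a list of rows, each a list of 7 numbers: the closure in counts, from 0 (fully open) to 255 (shut), then the shift along the tool's x, y, z in m, then the turn, a rotation vector about the tool's x, y, z in degrees. A call has 1 to 5 rows; each row is the pose to reach, as a shift and turn from the pose commanded when the call began, along the tool's axes at that moment; what a row does not reach only later rows make up. A row lasts 1/10 s, in which the tool goes at most 50 mm and 8.59 degrees, less where a joint would pass 70% of its speed; a pose out of reach is approached as far as the arm can. A call with a gripper value outside its range is refused whole. The fingers move at their own pace and stop on an object; "newtons" is the grip in N (left out, the last holds). Time passes only in rows, so rows that repeat a pose let the fingers close. It gives the time, the measured TCP pose, the force, the opening and the grip force at its end, in the units of the state.
- manip.sense(): the state, without advancing time (a new reading comes with each control period).
- manip.snapshot(name): name is "scene" or "top"; returns a dict with "frame" (400x640x3 uint8, red, green, blue), "fx", "fy", "cx", "cy" (pixels), "D" ([k1, k2, p1, p2, k3] as OpenCV has them; the pictures are not rectified), "R" (3x3) and "t" (3): a world point X has camera coordinates R X + t. Camera axes: x right, y down, z forward; pixel columns grow to the right and rows downward; lengths in m; the calibration is good to about 2 mm. A picture is of the moment at which its call begins. There is no depth.
- manip.close_job(): hands the job in; it is judged then, once.
The state is a dict: "time_s": time; "qpos": joint angles; "qvel": joint speeds; "tau": joint torques, N m; "eef_pos": TCP position; "tool_rot": TCP orientation; "ft_force": force on the tool from outside, world axes, zero at the start; "wrist_torque": the same for the moment, N m; "gripper_width": opening from 0.0 (shut) to 1.0 (fully open); "grip_force": force on a finger pad.
Only numpy, scipy, OpenCV 4.12 (cv2) and the standard library are available. Lean on these libraries where they do the work, as an engineer would, in place of code of your own. Each camera call takes 0.05 s, during which the arm holds its last target. There are 200 camera calls.

## Working session

There is one attempt and no reset: what is moved stays moved. The work goes in short steps, Python scripts to look and compute and a tool call to move; the robot and the scene stay as the last step left them, time stands still between calls to the robot, and variables do not carry over. Pictures are saved under pics/ and viewed, at most 11 in all, crops included, and the job is handed in when it is done.

Besides the shell and the picture viewer there is one more tool, called after ">>>" as a command line: name --pt "numbers of a row" for each row, then --argument value for the rest. move_arm: Moves the arm, as the interface text tells. Its arguments: {"type":"object","properties":{"commands":{"type":"array","items":{"type":"array","items":{"type":"number"}}},"newtons":{"type":"number"}},"required":["commands"]}

```bash
mkdir -p pics; cat > h.py <<'E'
import numpy as np, cv2
from bench import manip
def snap(n,save=None):
    s=manip.snapshot(n)
    if save: cv2.imwrite('pics/'+save,s['frame'][:,:,::-1])
    return s
def K(s): return np.array([[s['fx'],0,s['cx']],[0,s['fy'],s['cy']],[0,0,1.]])
def ray(s,uv,z):
    p=cv2.undistortPoints(np.array(uv,float).reshape(-1,1,2),K(s),np.array(s['D'],float)).reshape(-1,2)
    R=np.array(s['R']);t=np.array(s['t']);c=-R.T@t
    d=np.c_[p,np.ones(len(p))]@R
    return c+d*((z-c[2])/d[:,2])[:,None]
def proj(s,X):
    r,_=cv2.Rodrigues(np.array(s['R']));return cv2.projectPoints(np.array(X,float).reshape(-1,1,3),r,np.array(s['t'],float),K(s),np.array(s['D'],float))[0].reshape(-1,2)
E
python3 - <<'E'
from h import *
for n in('scene','top'):
    s=snap(n,n+'0.png'); R=np.array(s['R']);print(n,s['fx'],-R.T@np.array(s['t']),R[2])
print(manip.sense(),manip.tcp_to_tips)
E
```

```text
scene 448.150722640325 [ 1.1456977  -0.5334953   0.99865024] [-0.53558668  0.4683275  -0.70272061]
top 477.59162427893443 [0.23043532 0.06151435 1.7429053 ] [ 0.1377402   0.00826803 -0.99043388]
{'time_s': 0.1, 'qpos': array([1.14242518e+00, 3.13953613e-01, 4.51139089e-02, 1.30359585e+00,
       1.72750810e-06, 1.43118562e+00]), 'qvel': array([-0.00134108, -0.00131622,  0.00291603,  0.00048362, -0.00032167,
       -0.00167194]), 'tau': array([ 3.47583969e-03, -4.81724882e+01,  2.99244922e+01,  1.27396695e-02,
       -1.35405307e-04,  1.13623415e-05]), 'eef_pos': array([0.16368666, 0.55104098, 0.40389041]), 'tool_rot': array([-4.51943143e-01, -3.10844811e+00,  2.47063876e-03]), 'ft_force': array([-0.01850264,  0.86331369,  0.83135188]), 'wrist_torque': array([-0.06973846, -0.03617366, -0.02888363]), 'grip_force': 0.0, 'gripper_width': 0.9993191344605439} 0.1734
```

View pics/scene0.png

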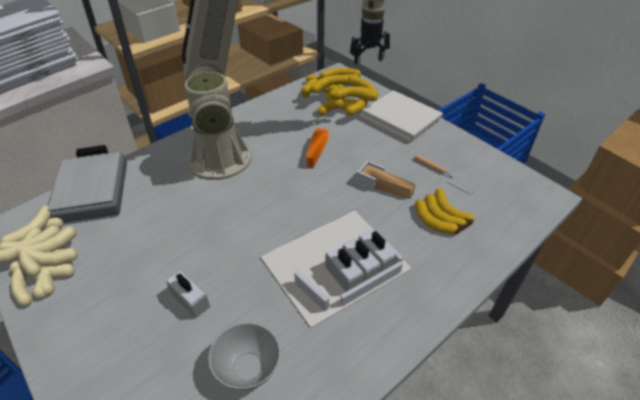

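View pics/top0.png

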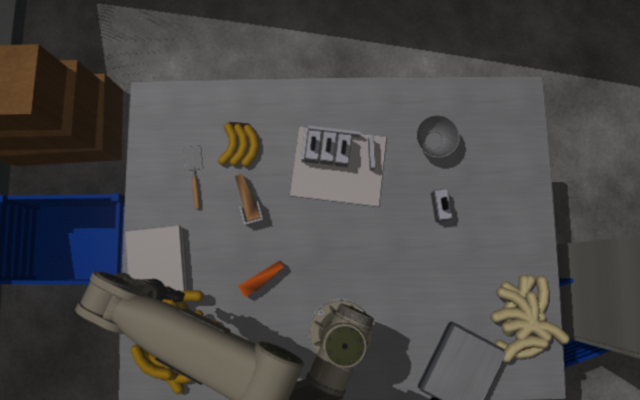

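The scene view shows the loose tin at (187,292), the rack at about (335,265), and the wedge in its holder at (388,180). In the top view they are at (443,205), (338,165) and (248,198). Next I'll measure from upscaled crops.

```bash
cat > /tmp/c.py <<'E'
from h import *
a=cv2.imread('pics/top0.png');b=cv2.imread('pics/scene0.png')
def up(i,x,y,w,h,f): return cv2.resize(i[y:y+h,x:x+w],None,fx=f,fy=f,interpolation=cv2.INTER_CUBIC)
m=np.zeros((600,800,3),np.uint8)
def put(c,x,y): m[y:y+c.shape[0],x:x+c.shape[1]]=c
put(up(a,285,120,110,90,4),0,0)       # rack top 440x360
put(up(a,425,180,40,50,4),450,0)     # tin
put(up(a,225,170,45,60,4),620,0)
put(up(b,255,205,160,120,2),0,360)
put(up(b,160,265,60,55,4),330,370)
put(up(b,350,150,75,55,3),572,370)
cv2.imwrite('pics/m1.png',m)
E
python3 /tmp/c.py
```

```text
(no output)
```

View pics/m1.png

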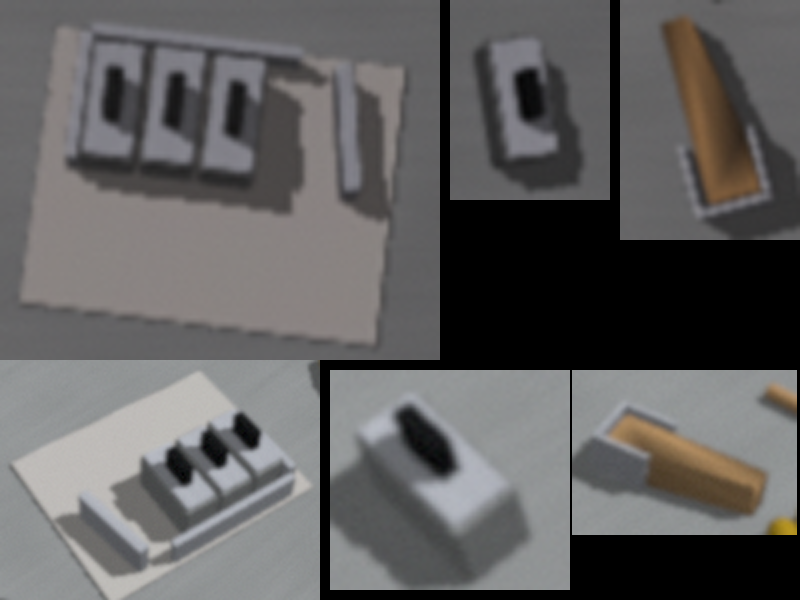

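The mosaic shows the plate corners, the tin lid with its bar, and the wedge's top edges clearly. The straight side of the wedge is on its left in the top view. Next I'll fit planar poses from the picked corners.

```bash
cat > fit.py <<'E'
from h import *
from scipy.optimize import least_squares
T=snap('top');S=snap('scene')
def cv(p,o,pl,f): return ((np.array(p,float)-pl+.5)/f-.5)+o
def fit(sets,x0):
    def f(q):
        c,s=np.cos(q[2]),np.sin(q[2]);r=[]
        for cam,P,uv in sets:
            P=np.array(P)/1000.
            W=np.c_[q[0]+c*P[:,0]-s*P[:,1],q[1]+s*P[:,0]+c*P[:,1],P[:,2]]
            r.append((proj(cam,W)-uv).ravel())
        return np.concatenate(r)
    o=least_squares(f,x0,loss='soft_l1',x_scale=[.1,.1,.1])
    for r in [f(o.x)]: print(np.round(o.x[:2]*1000,1),'yaw',np.round(np.degrees(o.x[2]),2),'res',np.round(r.reshape(-1,2),1).tolist())
    return o.x
E
cat > /tmp/a.py <<'E'
from fit import *
rk=fit([(T,[(135,160,6),(135,-170,6),(-130,-170,6),(-130,160,6)],cv([(57,27),(405,67),(378,346),(20,303)],(285,120),(0,0),4)),
 (S,[(-130,-170,6),(-130,160,6),(135,160,6)],cv([(12,465),(200,372),(312,487)],(255,205),(0,360),2))],[.8,0,0])
t4=fit([(T,[(55,25,65),(55,-25,65),(-55,-25,65),(-55,25,65)],cv([(490,40),(540,38),(556,152),(506,160)],(425,180),(450,0),4)),
 (S,[(-55,-25,65),(-55,25,65),(55,25,65),(55,-25,65)],cv([(358,435),(408,395),(515,490),(455,530)],(160,265),(330,370),4))],[.6,-.3,0])
w=fit([(T,[(85,23,45),(85,-3,45),(-85,23,45),(-85,-23,45)],cv([(664,24),(690,17),(705,205),(757,193)],(225,170),(620,0),4)),
 (S,[(85,23,45),(85,-3,45)],cv([(767,470),(752,486)],(350,150),(572,370),3))],[.6,.3,.2])
# rays of bars: tin4 and tins 1-3 bar top centres (z 98 / 104)
print('res bar', ray(T,cv([(528,93)],(425,180),(450,0),4),.085))
for p in [(114,95),(176,98),(236,108)]:
  X=ray(T,cv([p],(285,120),(0,0),4),.09)[0][:2]-rk[:2];c,s=np.cos(rk[2]),np.sin(rk[2]);print('tin in rack',np.round([1e3*(c*X[0]+s*X[1]),1e3*(-s*X[0]+c*X[1])],1))
E
python3 /tmp/a.py
```

```text
[600.4   2.8] yaw -7.64 res [[0.1, -0.7], [0.5, -0.4], [-0.1, -0.5], [0.1, -0.5], [-1.3, -1.1], [-0.4, -0.9], [0.7, -0.5]]
[ 447.3 -370.3] yaw 7.02 res [[-0.8, -0.6], [0.5, -1.9], [1.7, -0.0], [0.4, -0.1], [-2.2, -0.7], [1.2, -2.3], [0.6, -1.7], [-0.5, 1.0]]
[482.5 330.9] yaw 13.93 res [[-0.3, 0.1], [0.1, 0.1], [0.2, 0.1], [-0.3, -0.1], [-0.7, 0.6], [0.5, -0.1]]
res bar [[ 0.44614561 -0.36804891  0.085     ]]
tin in rack [51.8 94.4]
tin in rack [55.8 39.4]
tin in rack [ 53.1 -14.6]
```

```bash
cat > bars.py <<'E'
from fit import *
def blobs(s,box,th,z):
    x,y,w,h=box;g=s['frame'][y:y+h,x:x+w].max(2).astype(np.uint8)
    g4=cv2.resize(g,None,fx=4,fy=4,interpolation=cv2.INTER_CUBIC);m=(g4<th).astype(np.uint8)
    n,l,st,ce=cv2.connectedComponentsWithStats(m)
    for i in range(1,n):
        if 400<st[i,4]<6000:
            uv=(ce[i]+.5)/4-.5+[x,y];yy,xx=np.where(l==i)
            (vx,vy,_,_)=cv2.fitLine(np.c_[xx,yy].astype(np.float32),cv2.DIST_L2,0,.01,.01).ravel()
            a=ray(s,[uv-2*np.array([vx,vy]),uv+2*np.array([vx,vy])],z);d=a[1]-a[0]
            print(np.round(uv,1),st[i,4],'->',np.round(1e3*ray(s,[uv],z)[0][:2],1),'dir',round(float(np.degrees(np.arctan2(d[1],d[0]))),1))
E
python3 - <<'E'
from bars import *
for th in(35,45):
  print(th);blobs(T,(425,180,40,50),th,.0815);blobs(S,(160,265,60,55),th,.0815)
  blobs(T,(300,125,60,50),th,.0875);blobs(S,(320,225,80,50),th,.0875)
E
```

```text
35
[444.5 203.3] 941 -> [ 444.9 -370.2] dir -173.0
[183.5 282.8] 1447 -> [ 447.4 -370.8] dir 1.2
[313.  143.2] 545 -> [665.6  89.8] dir -6.3
[328.4 144.9] 494 -> [658.5  35.3] dir -6.8
[343.6 147.1] 500 -> [650.1 -18.7] dir -6.9
[377.7 240.5] 1660 -> [668.6  88.4] dir -18.7
[361.6 249.2] 1825 -> [661.7  35. ] dir -19.8
[344.2 257.8] 1822 -> [652.4 -18.7] dir -19.5
45
[444.6 203.4] 1086 -> [ 444.7 -370.5] dir -172.4
[183.5 282.8] 1657 -> [ 447.3 -370.8] dir 1.0
[313.1 143.3] 704 -> [665.1  89.7] dir -5.5
[328.4 145. ] 662 -> [658.5  35.3] dir -6.1
[343.6 147.1] 669 -> [650.1 -18.7] dir -6.2
[377.7 240.4] 1873 -> [668.4  88.6] dir -19.1
[361.7 249.1] 2099 -> [661.4  35.4] dir -20.7
[344.2 257.7] 2093 -> [652.3 -18.4] dir -20.5
```

```bash
cat > plan.py <<'E'
import sys,numpy as np
from scipy.spatial.transform import Rotation as Ro
from bench import manip
RK=(.6004,.0028,np.radians(-7.64))
def rk(x,y): # rack mm -> world m
    c,s=np.cos(RK[2]),np.sin(RK[2]);return RK[0]+(c*x-s*y)/1e3,RK[1]+(s*x+c*y)/1e3
def plan(x,y,z,yaw):
    """grasp point x,y,z (m); yaw deg of tool -x axis/part x axis in world (tool y = yaw+90)"""
    s=manip.sense();R0=Ro.from_rotvec(s['tool_rot']);p=s['eef_pos']
    h=np.radians(yaw);Y=np.array([-np.sin(h),np.cos(h),0]);Z=np.array([0,0,-1.]);X=np.cross(Y,Z)
    R1=Ro.from_matrix(np.c_[X,Y,Z]);t=np.array([x,y,z+.155])
    print('t',round(s['time_s'],2),'shift mm',np.round(1e3*R0.inv().apply(t-p),1),'turn',np.round((R0.inv()*R1).as_rotvec(degrees=True),1),'now grasp',np.round(1e3*(p+R0.apply([0,0,.155])),1),'F',np.round(s['ft_force'],1))
E
python3 -c "
from plan import *
plan(.53,.12,.25,0);plan(.446,-.3706,.18,7)"
```

```text
t 0.3 shift mm [-473.9 -309.    -0.5] turn [ -0.   -0.  -16.5] now grasp [163.7 551.1 249.4] F [-0.5  0.1 -0. ]
t 0.3 shift mm [-533.1 -803.2   69.8] turn [ -0.   -0.  -23.5] now grasp [163.7 551.1 249.4] F [-0.5  0.1 -0. ]
```

>>> move_arm --pt "0 -0.474 -0.309 0 0 0 -16.5" --pt "0 -0.474 -0.309 0 0 0 -16.5" --pt "0 -0.474 -0.309 0 0 0 -16.5" --pt "0 -0.474 -0.309 0 0 0 -16.5" --pt "0 -0.474 -0.309 0 0 0 -16.5"

```text
time_s: 0.8
eef_pos: [0.3227, 0.3638, 0.4049]
tool_rot: [0.0, 3.141, 0.001]
ft_force: [1.7, 0.5, -0.2]
gripper_width: 0.997
grip_force: 0.0
```

```bash
python3 -c "
from plan import *
plan(.53,.0,.22,0);plan(.446,-.3706,.18,7)"
```

```text
t 0.8 shift mm [-207.4 -363.8   29.8] turn [ 0.  0. -0.] now grasp [322.7 363.9 249.9] F [ 1.7  0.5 -0.2]
t 0.8 shift mm [-123.4 -734.4   69.6] turn [ 0.  0. -7.] now grasp [322.7 363.9 249.9] F [ 1.7  0.5 -0.2]
```

>>> move_arm --pt "0 -0.2 -0.36 0 0 0 0" --pt "0 -0.2 -0.36 0 0 0 0" --pt "0 -0.2 -0.36 0 0 0 0" --pt "0 -0.2 -0.36 0 0 0 0" --pt "0 -0.2 -0.36 0 0 0 0"

```text
time_s: 1.3
eef_pos: [0.4437, 0.1448, 0.405]
tool_rot: [0.001, 3.141, 0.001]
ft_force: [0.8, 0.7, 0.8]
gripper_width: 1.001
grip_force: 0.0
```

```bash
python3 -c "
from plan import *
plan(.446,-.3706,.18,7)"
```

```text
t 1.3 shift mm [  -2.7 -515.4   69.8] turn [ 0.  0. -7.] now grasp [443.8 144.8 250. ] F [0.8 0.7 0.8]
```

>>> move_arm --pt "0 -0.003 -0.515 0 0 0 -7" --pt "0 -0.003 -0.515 0 0 0 -7" --pt "0 -0.003 -0.515 0 0 0 -7" --pt "0 -0.003 -0.515 0 0 0 -7" --pt "0 -0.003 -0.515 0 0 0 -7"

```text
time_s: 1.8
eef_pos: [0.444, -0.1026, 0.405]
tool_rot: [-0.19, 3.135, -0.0]
ft_force: [1.4, -0.0, -0.2]
gripper_width: 0.999
grip_force: 0.0
```

>>> move_arm --pt "0 -0.035 -0.265 0.06 0 0 0" --pt "0 -0.035 -0.265 0.06 0 0 0" --pt "0 -0.035 -0.265 0.06 0 0 0" --pt "0 -0.035 -0.265 0.06 0 0 0" --pt "0 -0.035 -0.265 0.06 0 0 0"

```text
time_s: 2.3
eef_pos: [0.5055, -0.339, 0.3495]
tool_rot: [-0.19, 3.136, 0.0]
ft_force: [1.1, -0.1, 0.1]
gripper_width: 0.999
grip_force: 0.0
```

```bash
python3 -c "
from plan import *
plan(.446,-.3706,.13,7)
plan(.446,-.3706,.088,7)"
```

```text
t 2.3 shift mm [ 62.9 -24.2  64.5] turn [-0.   0.  -0.1] now grasp [ 505.6 -338.9  194.5] F [ 1.1 -0.1  0.1]
t 2.3 shift mm [ 62.9 -24.2 106.5] turn [-0.   0.  -0.1] now grasp [ 505.6 -338.9  194.5] F [ 1.1 -0.1  0.1]
```

>>> move_arm --pt "100 0.063 -0.024 0.05 0 0 0" --pt "100 0.063 -0.024 0.065 0 0 0" --pt "100 0.063 -0.024 0.065 0 0 0" --pt "100 0.063 -0.024 0.065 0 0 0"

```text
time_s: 2.7
eef_pos: [0.4451, -0.3684, 0.284]
tool_rot: [0.188, -3.135, -0.004]
ft_force: [0.6, -0.7, 1.0]
gripper_width: 0.602
grip_force: 0.0
```

```bash
python3 -c "
from plan import *
plan(.446,-.3706,.088,7)
from h import *
a=snap('top');b=snap('scene')
u=lambda i,x,y,w,h,f: cv2.resize(i['frame'][y:y+h,x:x+w,::-1],None,fx=f,fy=f,interpolation=cv2.INTER_CUBIC)
cv2.imwrite('pics/m2.png',np.hstack([u(a,405,170,80,100,4),u(b,140,225,80,100,4)]))"
```

```text
t 2.7 shift mm [-0.7 -2.4 41. ] turn [ 0.1 -0.1 -0.1] now grasp [ 444.9 -368.1  129. ] F [ 0.6 -0.7  1. ]
```

View pics/m2.png

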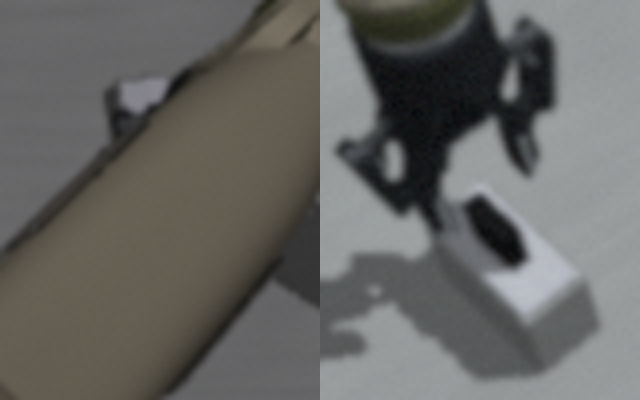

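The scene crop at right shows the two fingers, tips near (430,215) and (525,170), straddling the bar at (495,230). The top view is blocked by the arm. I'll lower, then close.

>>> move_arm --pt "100 -0.001 -0.002 0.04 0 0 0" --pt "100 -0.001 -0.002 0.041 0 0 0" --pt "100 -0.001 -0.002 0.041 0 0 0"

```text
time_s: 3.1
eef_pos: [0.4477, -0.3695, 0.2447]
tool_rot: [0.193, -3.136, -0.001]
ft_force: [0.2, 0.3, -0.2]
gripper_width: 0.607
grip_force: 0.0
```

>>> move_arm --pt "255 0 0 0 0 0 0" --pt "255 0 0 0 0 0 0" --pt "255 0 0 0 0 0 0" --pt "255 0 0 0 0 0 0" --pt "255 0 0 0 0 0 0" --newtons 50

```text
time_s: 3.6
eef_pos: [0.4476, -0.3705, 0.2455]
tool_rot: [-0.191, 3.134, -0.003]
ft_force: [0.4, 2.1, 5.9]
gripper_width: 0.177
grip_force: 52.0
```

>>> move_arm --pt "255 0 0 -0.05 0 0 0" --pt "255 0 0 -0.1 0 0 0" --pt "255 0 0 -0.1 0 0 0"

```text
time_s: 3.9
eef_pos: [0.4484, -0.3716, 0.3512]
tool_rot: [-0.19, 3.128, -0.014]
ft_force: [1.7, -0.9, -2.3]
gripper_width: 0.174
grip_force: 50.9
```

```bash
python3 -c "
from plan import *
plan(*rk(56.5,-70),.19,-7.64)"
```

```text
t 3.9 shift mm [-233.2  271.4    5.2] turn [-0.5  0.5 14.6] now grasp [ 449.6 -373.   196.2] F [ 1.7 -0.9 -2.3]
```

>>> move_arm --pt "255 -0.233 0.271 0 0 0 14.6" --pt "255 -0.233 0.271 0 0 0 14.6" --pt "255 -0.233 0.271 0 0 0 14.6" --pt "255 -0.233 0.271 0 0 0 14.6" --pt "255 -0.233 0.271 0 0 0 14.6"

```text
time_s: 4.4
eef_pos: [0.5845, -0.1633, 0.3428]
tool_rot: [-0.21, -3.133, -0.001]
ft_force: [-0.1, -0.9, -3.6]
gripper_width: 0.177
grip_force: 50.7
```

```bash
python3 -c "
from plan import *
plan(*rk(56.5,-70),.13,-7.64)"
```

```text
t 4.4 shift mm [-50.2  96.8  57.8] turn [ 0.  -0.1 -0. ] now grasp [ 584.3 -163.2  187.8] F [-0.1 -0.9 -3.6]
```

>>> move_arm --pt "255 -0.05 0.097 0 0 0 0" --pt "255 -0.05 0.097 0 0 0 0" --pt "255 -0.05 0.097 0 0 0 0" --pt "255 -0.05 0.097 0.025 0 0 0" --pt "255 -0.05 0.097 0.025 0 0 0"

```text
time_s: 4.9
eef_pos: [0.6452, -0.0747, 0.3145]
tool_rot: [-0.207, -3.127, -0.002]
ft_force: [-1.7, -0.0, -3.7]
gripper_width: 0.175
grip_force: 50.7
```

```bash
python3 -c "
from plan import *
plan(*rk(56.5,-70),.0985,-7.64)
from h import *
a=snap('top');b=snap('scene')
u=lambda i,x,y,w,h,f: cv2.resize(i['frame'][y:y+h,x:x+w,::-1],None,fx=f,fy=f,interpolation=cv2.INTER_CUBIC)
cv2.imwrite('pics/m3.png',np.hstack([u(a,285,120,100,110,4),u(b,280,195,100,110,4)]))"
```

```text
t 4.9 shift mm [-2.2  0.8 61. ] turn [ 0.  -0.5  0.1] now grasp [644.  -74.5 159.5] F [-1.7 -0.  -3.7]
```

View pics/m3.png

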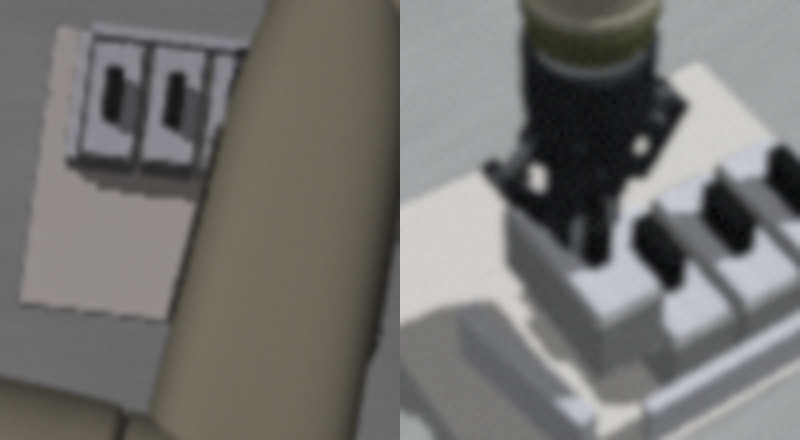

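The scene crop shows the held tin above the open place, with lid corners near (655,292) and (600,325), aligned with tin 3. The top view is blocked. I'll check those corners by ray.

```bash
python3 -c "
from plan import *
from fit import *
uv=cv([(655,292),(600,325),(512,215)],(280,195),(400,0),4)
for X in ray(S,uv,.134):
  d=X[:2]-np.array(RK[:2]);c,s=np.cos(RK[2]),np.sin(RK[2]);print(np.round(1e3*np.array([c*d[0]+s*d[1],-s*d[0]+c*d[1]]),1))"
```

```text
[105.9 -55.8]
[107.7 -96.8]
[  9.2 -95.6]
```

>>> move_arm --pt "255 -0.002 0 0.03 0 -0.4 0" --pt "255 -0.002 0 0.05 0 -0.4 0" --pt "255 -0.002 0 0.056 0 -0.4 0" --pt "255 -0.002 0 0.056 0 -0.4 0"

```text
time_s: 5.5
eef_pos: [0.6482, -0.0764, 0.2628]
tool_rot: [0.211, 3.129, -0.0]
ft_force: [0.3, 1.0, -3.5]
gripper_width: 0.179
grip_force: 50.7
```

```bash
python3 -c "
from plan import *
plan(*rk(56.5,-70),.0965,-7.64)"
```

```text
t 5.5 shift mm [ 1.4  2.1 11.3] turn [ 0.   0.3 -0.1] now grasp [649.1 -76.5 107.8] F [ 0.3  1.  -3.5]
```

>>> move_arm --pt "255 0 0.001 0.006 0 0.3 0" --pt "255 0 0.001 0.009 0 0.3 0" --pt "255 0 0.001 0.011 0 0.3 0" --pt "255 0 0.001 0.011 0 0.3 0"

```text
time_s: 5.9
eef_pos: [0.6488, -0.0748, 0.2521]
tool_rot: [0.209, 3.133, -0.0]
ft_force: [0.3, 0.2, -3.7]
gripper_width: 0.173
grip_force: 50.8
```

>>> move_arm --pt "255 0 0 0.001 0 0 0" --pt "255 0 0 0.002 0 0 0" --pt "255 0 0 0.002 0 0 0"

```text
time_s: 6.2
eef_pos: [0.6489, -0.0747, 0.2517]
tool_rot: [0.209, 3.131, -0.0]
ft_force: [-1.9, 1.4, 4.3]
gripper_width: 0.178
grip_force: 51.9
```

>>> move_arm --pt "255 0.001 0.003 0 0 0 0" --pt "255 0.001 0.006 -0.0005 0 0 0" --pt "255 0.001 0.009 -0.0005 0 0 0" --pt "255 0.001 0.012 -0.0005 0 0 0" --pt "255 0.001 0.012 -0.0005 0 0 0"

```text
time_s: 6.7
eef_pos: [0.6501, -0.0629, 0.2516]
tool_rot: [0.209, 3.13, -0.002]
ft_force: [-0.4, -3.4, 7.3]
gripper_width: 0.178
grip_force: 52.2
```

>>> move_arm --pt "255 0 0.002 0 0 0 0" --pt "255 0 0.004 0 0 0 0" --pt "255 0 0.004 0 0 0 0"

```text
time_s: 7.0
eef_pos: [0.6506, -0.0593, 0.2516]
tool_rot: [0.21, 3.13, -0.003]
ft_force: [-0.2, -3.9, 6.8]
gripper_width: 0.179
grip_force: 52.2
```

>>> move_arm --pt "255 0 0.001 -0.0005 0 0 0" --pt "255 0 0.0015 -0.0005 0 0 0" --pt "255 0 0.0015 -0.0005 0 0 0"

```text
time_s: 7.3
eef_pos: [0.6506, -0.0579, 0.2516]
tool_rot: [0.21, 3.131, -0.003]
ft_force: [0.7, -6.0, 5.0]
gripper_width: 0.178
grip_force: 52.0
```

>>> move_arm --pt "255 0 0.001 -0.0005 0 0 0" --pt "255 0 0.001 -0.0005 0 0 0"

```text
time_s: 7.5
eef_pos: [0.6506, -0.0569, 0.2516]
tool_rot: [0.21, 3.132, -0.003]
ft_force: [0.6, -5.2, 2.3]
gripper_width: 0.178
grip_force: 51.9
```

>>> move_arm --pt "255 0 0.0015 0 0 0 0" --pt "255 0 0.002 0 0 0 0" --pt "255 0 0.002 0 0 0 0"

```text
time_s: 7.8
eef_pos: [0.6508, -0.0562, 0.2517]
tool_rot: [0.212, 3.132, -0.008]
ft_force: [-1.2, -10.9, 2.3]
gripper_width: 0.18
grip_force: 51.8
```

>>> move_arm --pt "255 0 -0.001 0 0 0 0" --pt "150 0 -0.001 0 0 0 0" --pt "150 0 -0.001 0 0 0 0" --pt "150 0 -0.001 0 0 0 0"

```text
time_s: 8.2
eef_pos: [0.65, -0.0546, 0.2508]
tool_rot: [0.208, 3.134, 0.002]
ft_force: [-0.2, 0.2, 0.0]
gripper_width: 0.407
grip_force: 0.0
```

>>> move_arm --pt "150 0 0 -0.04 0 0 0" --pt "150 0 0 -0.09 0 0 0" --pt "150 0 0 -0.13 0 0 0" --pt "150 0 0 -0.13 0 0 0"

```text
time_s: 8.6
eef_pos: [0.6514, -0.0549, 0.3886]
tool_rot: [0.207, 3.122, -0.001]
ft_force: [0.0, 0.1, 0.2]
gripper_width: 0.412
grip_force: 0.0
```

```bash
python3 -c "
from plan import *
h=np.radians(13.93)
plan(.5,.15,.25,5)
plan(.4825+.045*np.cos(h)-.002,.3309+.045*np.sin(h)+.01,.2,11.5)
from bars import *
blobs(S,(320,225,80,50),45,.0875)"
```

```text
t 8.6 shift mm [176.9 183.1 -18.7] turn [ -0.1   0.7 -12.6] now grasp [653.4 -55.2 233.6] F [0.  0.1 0.2]
t 8.6 shift mm [180.3 386.2  31.3] turn [ -0.1   0.7 -19.1] now grasp [653.4 -55.2 233.6] F [0.  0.1 0.2]
[324.8 228.2] 965 -> [543.7  11.1] dir -18.3
[378.1 240. ] 1840 -> [668.2  90.1] dir -19.1
[363.4 248.1] 1949 -> [662.1  41.2] dir -19.5
[347.7 256.1] 1946 -> [654.2  -8. ] dir -18.8
[332.2 265.4] 1918 -> [650.1 -58.1] dir -18.6
```

Row spacing is now about 50 mm all along, so the row is closed up and the tins are upright. Next is the wedge.

>>> move_arm --pt "0 0.18 0.386 0 0 0 -26" --pt "0 0.18 0.386 0 0 0 -26" --pt "0 0.18 0.386 0 0 0 -26" --pt "0 0.18 0.386 0 0 0 -26" --pt "0 0.18 0.386 0 0 0 -26"

```text
time_s: 9.2
eef_pos: [0.574, 0.1851, 0.3788]
tool_rot: [0.501, -3.099, 0.0]
ft_force: [0.5, 0.4, -0.1]
gripper_width: 0.999
grip_force: 0.0
```

```bash
python3 -c "
from plan import *
plan(.5246,.3482,.15,18.5)"
```

```text
t 9.2 shift mm [ -4.7 170.4  73.8] turn [ 0.  -0.1 -0.1] now grasp [573.6 185.  223.8] F [ 0.5  0.4 -0.1]
```

>>> move_arm --pt "30 -0.005 0.17 0.07 0 0 0" --pt "30 -0.005 0.17 0.07 0 0 0" --pt "30 -0.005 0.17 0.07 0 0 0" --pt "30 -0.005 0.17 0.07 0 0 0" --pt "30 -0.005 0.17 0.07 0 0 0"

```text
time_s: 9.7
eef_pos: [0.5234, 0.3494, 0.3061]
tool_rot: [0.509, -3.093, 0.002]
ft_force: [-0.1, 0.2, -0.6]
gripper_width: 0.885
grip_force: 0.0
```

```bash
python3 -c "
from plan import *
plan(.5246,.3482,.028,18.5)
from h import *
a=snap('top');b=snap('scene')
u=lambda i,x,y,w,h,f: cv2.resize(i['frame'][y:y+h,x:x+w,::-1],None,fx=f,fy=f,interpolation=cv2.INTER_CUBIC)
cv2.imwrite('pics/m4.png',np.hstack([u(a,210,150,80,100,4),u(b,340,120,100,100,4)]))"
```

```text
t 9.7 shift mm [ -1.5  -1.5 123. ] turn [-0.  -0.4  0.2] now grasp [522.5 349.  151.1] F [-0.1  0.2 -0.6]
```

View pics/m4.png

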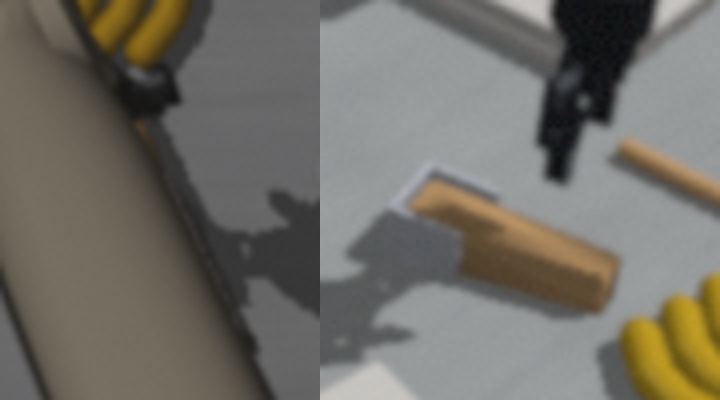

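The scene crop shows the fingers at (560,160) above the wedge's thin half at (560,260), clear of the bananas. The top view is blocked. I'll descend and close.

>>> move_arm --pt "30 -0.001 -0.001 0.05 0 -0.3 0" --pt "30 -0.001 -0.001 0.095 0 -0.3 0" --pt "30 -0.001 -0.001 0.11 0 -0.3 0" --pt "30 -0.001 -0.001 0.121 0 -0.3 0" --pt "30 -0.001 -0.001 0.121 0 -0.3 0"

```text
time_s: 10.3
eef_pos: [0.5284, 0.3442, 0.1888]
tool_rot: [-0.498, 3.097, -0.001]
ft_force: [-0.5, -0.4, 0.1]
gripper_width: 0.879
grip_force: 0.0
```

>>> move_arm --pt "255 0 0 0 0 0 0" --pt "255 0 0 0 0 0 0" --pt "255 0 0 0 0 0 0" --pt "255 0 0 0 0 0 0" --pt "255 0 0 0 0 0 0" --newtons 40

```text
time_s: 10.8
eef_pos: [0.5291, 0.346, 0.1922]
tool_rot: [-0.5, 3.091, 0.002]
ft_force: [0.2, -1.0, 5.8]
gripper_width: 0.383
grip_force: 39.8
```

>>> move_arm --pt "255 0 0 -0.04 0 0 0" --pt "255 0 0 -0.08 0 0 0" --pt "255 0 0 -0.11 0 0 0" --pt "255 0 0 -0.11 0 0 0"

```text
time_s: 11.2
eef_pos: [0.529, 0.3462, 0.3058]
tool_rot: [-0.499, 3.086, 0.005]
ft_force: [1.5, 1.2, -1.8]
gripper_width: 0.382
grip_force: 40.6
```

```bash
python3 -c "
from plan import *
x,y=rk(-46,-101)
plan(x,y,.14,-3)
from h import *
a=snap('top');b=snap('scene')
u=lambda i,x,y,w,h,f: cv2.resize(i['frame'][y:y+h,x:x+w,::-1],None,fx=f,fy=f,interpolation=cv2.INTER_CUBIC)
cv2.imwrite('pics/m5.png',np.hstack([u(a,210,150,80,100,4),u(b,340,110,100,100,4)]))"
```

```text
t 11.2 shift mm [ 126.3 -419.     8.6] turn [ 0.2  0.9 21.4] now grasp [531.4 347.1 150.8] F [ 1.5  1.2 -1.8]
```

View pics/m5.png

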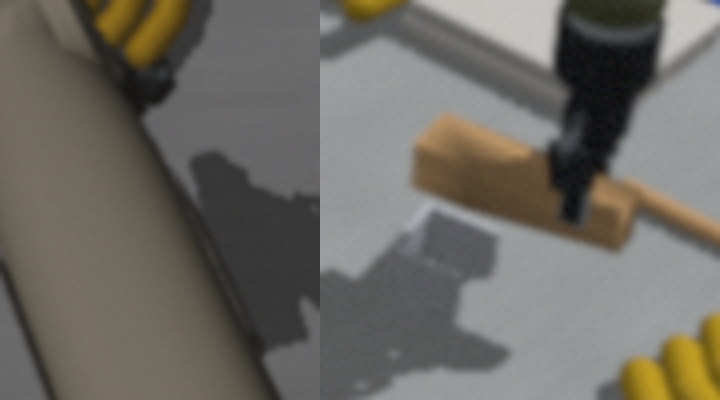

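The scene crop shows the wedge held level above the holder, butt corners at (415,145) and (440,113), tip bottom at (617,250). I'll fit how it sits in the grip.

```bash
python3 -c "
from fit import *
z=.1136*1000
P=[(-85,-23,45+z),(-85,23,45+z),(-85,-23,z),(85,-3,z),(85,23,45+z)]
w=fit([(S,P,cv([(415,145),(440,113),(415,187),(617,250),(636,203)],(340,110),(320,0),4))],[.48,.33,.24])"
```

```text
[490.6 322.7] yaw 13.93 res [[-0.5, -0.6], [0.8, 0.0], [-1.5, 0.4], [-0.1, 2.1], [1.2, -2.3]]
```

>>> move_arm --pt "255 0.126 -0.417 0 0 0 21.4" --pt "255 0.126 -0.417 0 0 0 21.4" --pt "255 0.126 -0.417 0 0 0 21.4" --pt "255 0.126 -0.417 0 0 0 21.4" --pt "255 0.126 -0.417 0 0 0 21.4" --newtons 60

```text
time_s: 11.9
eef_pos: [0.5333, 0.0937, 0.2979]
tool_rot: [0.083, 3.137, 0.002]
ft_force: [1.5, 0.1, -1.6]
gripper_width: 0.373
grip_force: 61.0
```

```bash
python3 -c "
from plan import *
x,y=rk(-45,-100)
plan(x,y,.1,-3.1)"
```

```text
t 11.9 shift mm [ -18.7 -183.3   42.7] turn [0.1 0.2 0.1] now grasp [533.8  93.9 142.9] F [ 1.5  0.1 -1.6]
```

>>> move_arm --pt "255 -0.01 -0.183 0 0 0 0" --pt "255 -0.01 -0.183 0 0 0 0" --pt "255 -0.01 -0.183 0.02 0 0 0" --pt "255 -0.01 -0.183 0.04 0 0 0" --pt "255 -0.01 -0.183 0.04 0 0 0"

```text
time_s: 12.4
eef_pos: [0.5328, -0.0913, 0.2546]
tool_rot: [-0.093, -3.139, -0.004]
ft_force: [-1.1, 0.8, -1.2]
gripper_width: 0.372
grip_force: 61.1
```

```bash
python3 -c "
from plan import *
x,y=rk(-45,-100)
plan(x,y,.04,-3.1)
from h import *
a=snap('top');b=snap('scene')
u=lambda i,x,y,w,h,f: cv2.resize(i['frame'][y:y+h,x:x+w,::-1],None,fx=f,fy=f,interpolation=cv2.INTER_CUBIC)
cv2.imwrite('pics/m6.png',np.hstack([u(a,310,120,80,130,4),u(b,250,190,120,130,4)]))"
```

```text
t 12.4 shift mm [-9.6  1.4 59.6] turn [ 0.1 -0.1 -0.3] now grasp [532.7 -90.9  99.7] F [-1.1  0.8 -1.2]
```

View pics/m6.png

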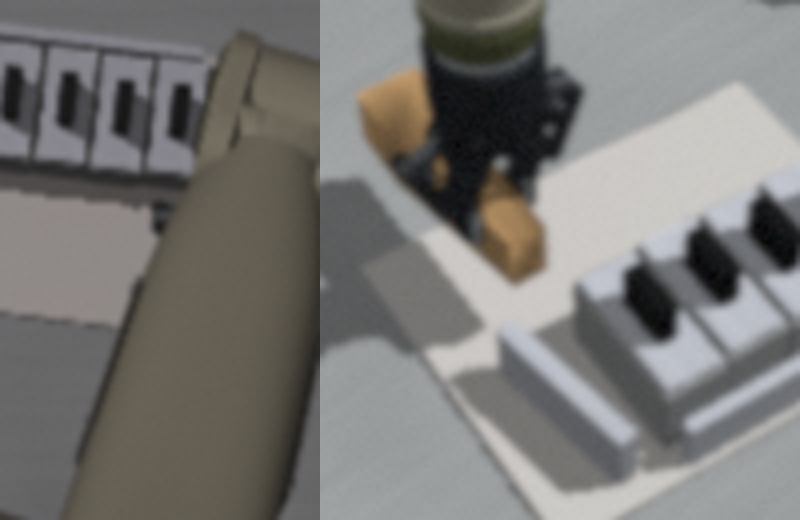

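The scene crop shows the wedge held with its tip at (520,270), pointing into the gap between the last tin and the stop. The four tins stand packed. I'll lower it.

>>> move_arm --pt "255 -0.009 0.001 0.02 0 0 0" --pt "255 -0.009 0.001 0.04 0 0 0" --pt "255 -0.009 0.001 0.051 0 0 0" --pt "255 -0.009 0.001 0.051 0 0 0"

```text
time_s: 12.9
eef_pos: [0.5433, -0.0856, 0.207]
tool_rot: [0.081, 3.138, 0.005]
ft_force: [-0.7, -0.1, -0.9]
gripper_width: 0.376
grip_force: 61.2
```

```bash
python3 -c "
from plan import *
x,y=rk(-45,-100)
plan(x,y,.042,-3.1)"
```

```text
t 12.9 shift mm [ 0.6 -4.7 10. ] turn [0.2 0.2 0.2] now grasp [543.8 -85.2  52. ] F [-0.7 -0.1 -0.9]
```

>>> move_arm --pt "255 0 -0.003 0.004 0 0 0" --pt "255 0 -0.003 0.007 0 0 0" --pt "255 0 -0.003 0.008 0 0 0" --pt "255 0 -0.003 0.008 0 0 0"

```text
time_s: 13.3
eef_pos: [0.5443, -0.0902, 0.201]
tool_rot: [0.084, 3.133, 0.002]
ft_force: [0.7, -0.7, -1.7]
gripper_width: 0.373
grip_force: 61.1
```

```bash
python3 -c "
from plan import *
x,y=rk(-45,-100)
plan(x,y,.042,-3.1)"
```

```text
t 13.3 shift mm [ 1.8 -0.2  4. ] turn [0.1 0.4 0. ] now grasp [545.4 -90.   46. ] F [ 0.7 -0.7 -1.7]
```

>>> move_arm --pt "255 0.001 0 0.002 0 0 0" --pt "255 0.001 0 0.003 0 0 0" --pt "255 0.001 0 0.003 0 0 0"

```text
time_s: 13.6
eef_pos: [0.5432, -0.0901, 0.1983]
tool_rot: [0.083, 3.133, 0.002]
ft_force: [-1.1, 1.1, 4.2]
gripper_width: 0.378
grip_force: 61.5
```

>>> move_arm --pt "60 0 0 0 0 0 0" --pt "60 0 0 0 0 0 0" --pt "60 0 0 -0.05 0 0 0" --pt "60 0 0 -0.1 0 0 0" --pt "60 0 0 -0.13 0 0 0"

```text
time_s: 14.1
eef_pos: [0.543, -0.0905, 0.3313]
tool_rot: [0.083, 3.13, 0.001]
ft_force: [0.7, -0.1, 0.1]
gripper_width: 0.766
grip_force: 0.0
```

>>> move_arm --pt "60 0.08 0.05 0 0 0 0" --pt "60 0.16 0.1 0 0 0 0" --pt "60 0.16 0.14 0 0 0 0" --pt "60 0.16 0.14 0 0 0 0"

```text
time_s: 14.5
eef_pos: [0.3977, 0.0469, 0.327]
tool_rot: [0.086, 3.133, 0.003]
ft_force: [0.9, 0.3, 0.6]
gripper_width: 0.767
grip_force: 0.0
```

```bash
python3 -c "
from h import *
a=snap('top');b=snap('scene')
u=lambda i,x,y,w,h,f: cv2.resize(i['frame'][y:y+h,x:x+w,::-1],None,fx=f,fy=f,interpolation=cv2.INTER_CUBIC)
cv2.imwrite('pics/m7.png',np.hstack([u(a,310,120,80,110,4),u(b,250,190,110,110,4)]));print(manip.sense()['eef_pos'])"
```

```text
[0.39481968 0.04933041 0.32648186]
```

View pics/m7.png

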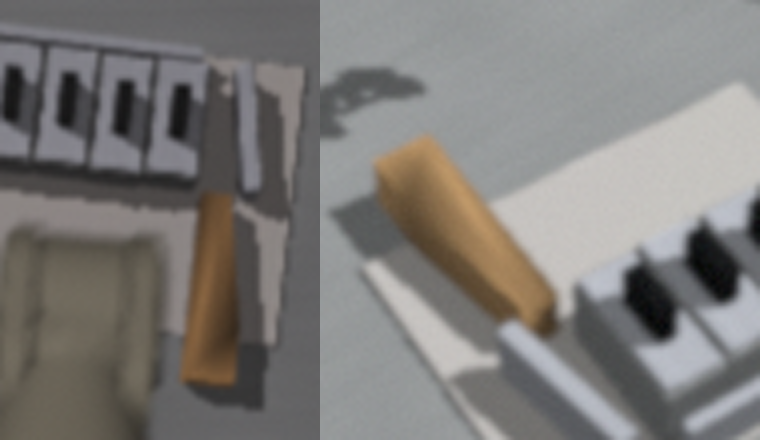

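The wedge lies flat on the apron, pointing into the gap. In the top crop its tip is at (205–235,193) and its butt at (183,380)–(234,384). Next I'll fit its pose and plan the push.

```bash
python3 -c "
from fit import *
from plan import *
w=fit([(T,[(85,23,51),(85,-3,51),(-85,23,51),(-85,-23,51)],cv([(205,193),(235,194),(183,380),(234,384)],(310,120),(0,0),4)),
(S,[(85,23,51),(-85,23,51),(-85,-23,51)],cv([(554,297),(430,136),(377,163)],(250,190),(320,0),4))],[.5,-.1,-.13])
c,s=np.cos(RK[2]),np.sin(RK[2])
def tr(x,y): d=np.array([x-RK[0],y-RK[1]]);return np.round(1e3*np.array([c*d[0]+s*d[1],-s*d[0]+c*d[1]]),1)
cw,sw=np.cos(w[2]),np.sin(w[2])
print('center rack',tr(w[0],w[1]))
b=w[:2]+np.array([-.085*cw,-.085*sw]);print('butt',b,tr(*b))
for d in(.04,):
  q=b-d*np.array([cw,sw]); plan(q[0],q[1],.15,-7.64+90);plan(q[0],q[1],.035,-7.64)"
```

```text
[496.7 -92.9] yaw -8.39 res [[0.3, -0.7], [-0.1, -0.0], [-0.1, -1.1], [-0.0, -0.4], [0.0, -0.4], [-0.1, -0.5], [-1.1, -0.8]]
center rack [ -90.  -108.6]
butt [ 0.41263911 -0.08048101] [-175.  -107.5]
t 14.7 shift mm [  19.6 -122.8   21.9] turn [ -0.3   0.4 -85.3] now grasp [399.9  47.2 172.3] F [ 0.8 -0.1  0.1]
t 14.7 shift mm [  20.5 -123.   136.9] turn [0.1 0.5 4.7] now grasp [399.9  47.2 172.3] F [ 0.8 -0.1  0.1]
```

>>> move_arm --pt "255 0.005 -0.06 0 0 0 4.7" --pt "255 0.01 -0.1 0.02 0 0 4.7" --pt "255 0.018 -0.125 0.05 0 0 4.7" --pt "255 0.018 -0.125 0.05 0 0 4.7" --pt "255 0.018 -0.125 0.05 0 0 4.7"

```text
time_s: 15.2
eef_pos: [0.3751, -0.0791, 0.2762]
tool_rot: [0.218, 3.128, 0.004]
ft_force: [0.1, 0.6, 0.6]
gripper_width: 0.002
grip_force: 0.0
```

```bash
python3 -c "
from plan import *
x,y=rk(-202,-106);plan(x,y,.032,-7.64)"
```

```text
t 15.2 shift mm [-9.9  4.9 89.2] turn [ 0.2  0.3 -0.3] now grasp [376.  -78.7 121.2] F [0.1 0.6 0.6]
```

>>> move_arm --pt "255 -0.008 0.005 0.04 0 0 0" --pt "255 -0.008 0.005 0.075 0 0 0" --pt "255 -0.008 0.005 0.088 0 0 0" --pt "255 -0.008 0.005 0.088 0 0 0"

```text
time_s: 15.6
eef_pos: [0.3843, -0.073, 0.1877]
tool_rot: [0.21, 3.13, 0.005]
ft_force: [0.2, 0.8, 0.0]
gripper_width: 0.0
grip_force: 0.0
```

```bash
python3 -c "
from plan import *
x,y=rk(-86,-102);plan(x,y,.032,-7.64)"
```

```text
t 15.6 shift mm [-118.1    1.9    1.2] turn [ 0.2  0.2 -0. ] now grasp [385.  -72.6  32.7] F [0.2 0.8 0. ]
```

>>> move_arm --pt "255 -0.015 0 0.001 0 0 0" --pt "255 -0.03 0 0.001 0 0 0" --pt "255 -0.045 0 0.001 0 0 0" --pt "255 -0.06 0 0.001 0 0 0" --pt "255 -0.06 0 0.001 0 0 0"

```text
time_s: 16.1
eef_pos: [0.4468, -0.0822, 0.19]
tool_rot: [0.21, 3.122, 0.001]
ft_force: [-0.2, -0.3, 0.6]
gripper_width: -0.0
grip_force: 0.0
```

>>> move_arm --pt "255 -0.01 0 0 0 0 0" --pt "255 -0.02 0.001 0 0 0 0" --pt "255 -0.03 0.001 0 0 0 0" --pt "255 -0.038 0.002 0 0 0 0" --pt "255 -0.038 0.002 0 0 0 0"

```text
time_s: 16.6
eef_pos: [0.4829, -0.0851, 0.1884]
tool_rot: [0.211, 3.126, 0.003]
ft_force: [0.3, -0.4, -0.3]
gripper_width: 0.003
grip_force: 0.0
```

```bash
python3 -c "
from plan import *
x,y=rk(-86,-102);plan(x,y,.032,-7.64)
from h import *
a=snap('top');b=snap('scene')
u=lambda i,x,y,w,h,f: cv2.resize(i['frame'][y:y+h,x:x+w,::-1],None,fx=f,fy=f,interpolation=cv2.INTER_CUBIC)
cv2.imwrite('pics/m8.png',np.hstack([u(a,310,120,80,110,4),u(b,250,190,110,110,4)]))"
```

```text
t 16.6 shift mm [-18.8   0.7   1.6] turn [ 0.1  0.5 -0.1] now grasp [484.2 -84.9  33.4] F [ 0.3 -0.4 -0.3]
```

View pics/m8.png

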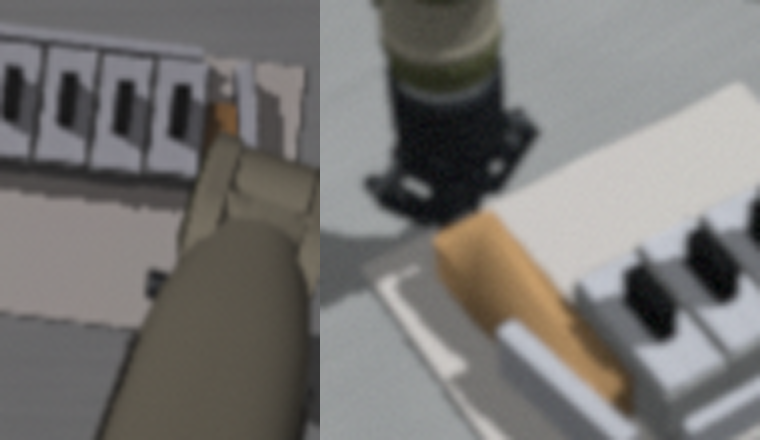

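The wedge has entered the gap between stop and tin, its tip at (620,390) in the scene crop and its butt at (465,240) against the fingers. I'll keep pushing and watch the force.

>>> move_arm --pt "255 -0.006 0 0 0 0 0" --pt "255 -0.01 0 0 0 0 0" --pt "255 -0.012 0 0 0 0 0" --pt "255 -0.012 0 0 0 0 0"

```text
time_s: 17.1
eef_pos: [0.4934, -0.0864, 0.1881]
tool_rot: [0.212, 3.128, 0.003]
ft_force: [-1.0, 0.1, -0.6]
gripper_width: -0.004
grip_force: 0.6
```

>>> move_arm --pt "255 -0.002 0 0 0 0 0" --pt "255 -0.004 0 0 0 0 0" --pt "255 -0.004 0 0 0 0 0"

```text
time_s: 17.4
eef_pos: [0.4977, -0.0871, 0.1884]
tool_rot: [0.212, 3.127, 0.003]
ft_force: [-0.5, 0.7, -0.9]
gripper_width: -0.0
grip_force: 0.8
```

>>> move_arm --pt "255 -0.002 0 0 0 0 0" --pt "255 -0.004 0 0 0 0 0" --pt "255 -0.004 0 0 0 0 0"

```text
time_s: 17.7
eef_pos: [0.5009, -0.0873, 0.1882]
tool_rot: [0.212, 3.129, 0.004]
ft_force: [-5.5, 2.4, 1.6]
gripper_width: -0.003
grip_force: 2.2
```

>>> move_arm --pt "255 -0.002 0 0 0 0 0" --pt "255 -0.003 0 0 0 0 0" --pt "255 -0.003 0 0 0 0 0"

```text
time_s: 18.0
eef_pos: [0.5019, -0.0874, 0.1878]
tool_rot: [0.212, 3.134, 0.004]
ft_force: [-11.3, 1.5, 6.0]
gripper_width: -0.004
grip_force: 5.5
```

>>> move_arm --pt "255 -0.001 0 0 0 0 0" --pt "255 -0.0025 0 0 0 0 0" --pt "255 -0.0025 0 0 0 0 0" --pt "255 -0.0025 0 0 0 0 0"

```text
time_s: 18.4
eef_pos: [0.5026, -0.0874, 0.1873]
tool_rot: [-0.213, -3.13, -0.004]
ft_force: [-16.8, 1.6, 8.8]
gripper_width: 0.001
grip_force: 8.2
```

>>> move_arm --pt "255 -0.001 0 0 0 0 0" --pt "255 -0.0015 0 0 0 0 0" --pt "255 -0.0015 0 0 0 0 0" --pt "255 -0.0015 0 0 0 0 0"

```text
time_s: 18.8
eef_pos: [0.5031, -0.0874, 0.187]
tool_rot: [-0.213, -3.127, -0.004]
ft_force: [-18.7, 2.3, 10.8]
gripper_width: -0.002
grip_force: 9.8
```

>>> move_arm --pt "255 -0.001 0 -0.001 0 0 0" --pt "255 -0.0015 0 -0.001 0 0 0" --pt "255 -0.0015 0 -0.001 0 0 0" --pt "255 -0.0015 0 -0.001 0 0 0"

```text
time_s: 19.2
eef_pos: [0.5036, -0.0874, 0.1871]
tool_rot: [-0.213, -3.124, -0.004]
ft_force: [-21.2, 1.6, 6.9]
gripper_width: 0.004
grip_force: 10.4
```

>>> move_arm --pt "255 0.01 0 0 0 0 0" --pt "255 0.035 0 0 0 0 0" --pt "255 0.035 0 -0.05 0 0 0" --pt "255 0.035 0.03 -0.1 0 0 0" --pt "255 0.07 0.08 -0.12 0 0 0"

```text
time_s: 19.7
eef_pos: [0.4626, -0.0185, 0.3064]
tool_rot: [0.217, 3.114, -0.001]
ft_force: [0.1, 0.2, 0.3]
gripper_width: -0.001
grip_force: 0.0
```

>>> move_arm --pt "150 0.04 0.1 0 0 0 0" --pt "150 0.04 0.14 0 0 0 0" --pt "150 0.04 0.14 0 0 0 0" --pt "150 0.04 0.14 0 0 0 0"

```text
time_s: 20.1
eef_pos: [0.4375, 0.1317, 0.3026]
tool_rot: [0.2, 3.124, 0.006]
ft_force: [-0.7, -0.3, -0.5]
gripper_width: 0.411
grip_force: 0.0
```

```bash
python3 -c "
from h import *
a=snap('top');b=snap('scene')
u=lambda i,x,y,w,h,f: cv2.resize(i['frame'][y:y+h,x:x+w,::-1],None,fx=f,fy=f,interpolation=cv2.INTER_CUBIC)
cv2.imwrite('pics/m9.png',np.hstack([u(a,290,120,100,110,4),u(b,280,200,100,110,4)]))
from bars import *
blobs(S,(320,225,80,50),45,.0875)"
```

```text
[378. 240.] 1904 -> [668.2  90.1] dir -19.1
[363.4 248.1] 2024 -> [662.1  41.3] dir -19.3
[347.7 256. ] 1992 -> [654.1  -7.9] dir -19.3
[332.2 265.3] 1991 -> [649.9 -57.8] dir -18.6
```

View pics/m9.png

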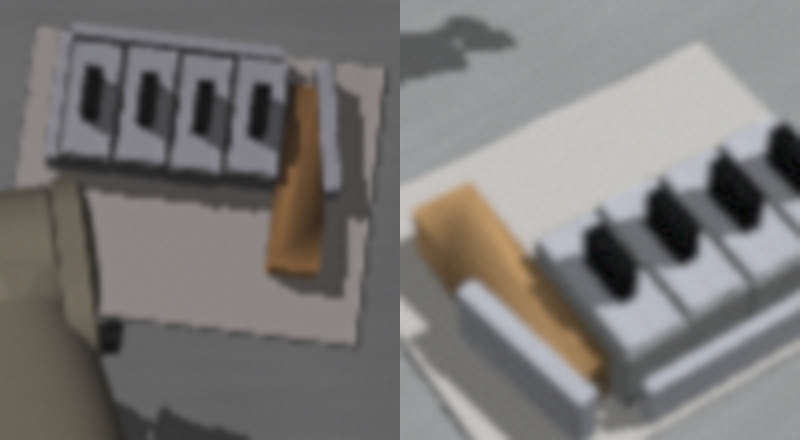

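The wedge is driven in between stop and last tin, tip at (308,88) and butt at (295,272) in the top crop. All four tins are upright and tight, and the arm is clear.

```bash
python3 -c "
from bench import manip
print(manip.close_job())"
```

```text
the job is handed in; nothing more can be done
None
```

The job is handed in after about 20 s: the loose tin stands in the row (about 2.5 mm deeper than its neighbours), and the wedge was laid, released, then driven in with about 21 N until the row was tight; all four tins are upright, the arm is clear, and the bystanders were not touched.

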